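# Fit a display arm to the empty upright

### The arm

A 7-joint arm with a two-finger parallel gripper is mounted at the origin on the work surface. World frame = base frame: x ahead of the robot, y to its left, z up, the work surface at z = 0. Lengths are in m, angles in degrees, forces in N, time in s.
With the tool pointing down it reaches from about 0.425 to 0.875 m from the base axis. Payload 4.7 kg.
Tool frame: the origin (TCP) lies midway between the tips of the shut fingers; the grasp point (between the pads) lies 19 mm behind it; z points along the fingers, x is the direction in which the jaws open and shut, and the axes are right-handed (so a half turn about z gives the same grasp; the last joint's range is limited). The gripper opens to 87 mm and grips with 3 to 60 N. Pads are 19 mm wide; open, the fingers measure 117 mm over their backs; the gripper's body (75 mm by 190 mm) begins 51 mm behind the grasp point.
Start: joints at [-75.854, 18.392, -4.016, 83.108, 1.295, 78.541, -3.26], TCP at [0.15, 0.632, 0.223] pointing down, gripper open.
Joint ranges: [-163.93, 163.93], [-17.29, 119.83], [-79.2, 71.16], [3.27, 140.29], [-89.18, 269.18], [5.43, 117.66], [-154.24, 154.24]. Speed limits (degrees/s): [147.25, 147.25, 180, 180, 180, 180, 180].

### API

Orientations are given as [roll, pitch, yaw] about the fixed x, y, z axes, in that order (R = Rz(yaw) Ry(pitch) Rx(roll)).
In Python, from cell import telemetry, optics, env gives the robot as it stands.
- The arm moves only by the tool arm_command, never from a script. Its arguments are lists of equal length, an entry for each row: "translation": the shift along the tool's x, y, z in cm, a list of three; "twist": the turn about the tool's z in degrees. In form: {"translation": [[x, y, z], ...], "twist": [twist, ...]}. A call has 1 to 10 rows; each row shifts and turns the pose as measured when the row begins, along the tool's axes as they then stand; what a row does not reach is not made up. A row lasts 1/8 s, in which the tool goes at most 62.5 mm and 10.7 degrees, less where a joint would pass 70% of its speed; a pose out of reach is approached as far as the arm can. A call is refused whole if a number of a shift passes 6.25 or a number of a turn 10.7, either way. A call with a gripper value outside its range is refused whole. "grip" is the opening in per cent of the stroke, from 0 (shut) to 100 (fully open), set as the call begins (left out, the last holds). The fingers move at their own pace and stop on an object; "force" is the grip in N (left out, the last holds). Time passes only in rows, so rows that do not move let the fingers close. It gives the time, the measured TCP pose, the force and the opening at its end, in the units of the state.
- telemetry.get_obs(): the state, without advancing time (a new reading comes with each control period).
- optics.read_camera(name): name is "scene" or "top" or "wrist"; returns a dict with "img" (400x640x3 uint8, blue, green, red), "fx", "fy", "cx", "cy" (pixels), "dist" ([k1, k2, p1, p2, k3] as OpenCV has them; the pictures are not rectified), "extrinsics" (4x4, takes a point from camera to world coordinates); the wrist camera has in their place "hand_eye" (4x4, takes a point from camera to tool coordinates, whose origin is the TCP and whose axes are the tool frame's). Camera axes: x right, y up, looking along -z (the intrinsics and any distortion apply to the point x, -y, -z); pixel columns grow to the right and rows downward; lengths in m; the calibration is good to about 2 mm. A picture is of the moment at which its call begins: read the wrist's pose just before it. There is no depth.
- env.sign_off(): hands the job in, once; it reports no verdict.
The state is a dict: "time_s": time; "qpos": joint angles; "joint_velocities": joint speeds; "effort": joint torques, N m; "tool_pos": TCP position; "tool_rot": TCP orientation; "force": force on the tool from outside, world axes, zero at the start; "wrist_torque": the same for the moment, N m; "grip_width": finger opening in m.
Only numpy, scipy, OpenCV 4.12 (cv2) and the standard library are available. Lean on these libraries where they do the work, as an engineer would, in place of code of your own. Each camera call takes 0.05 s, during which the arm holds its last target. There are 200 camera calls.

### The job

Fit the loose display arm to the slotted upright that has no arm yet: hook both its claws into the two slots, then press it down until it snaps fully home, and let go. Leave the other things on the counter where they are.

Things in the scene. Friction and masses are not known exactly. Their poses are not given: they have to be found in the camera images.
- bracket: loose display arm, white with steel claws, about 0.35 kg, standing on its ledge. Origin under the ledge's middle; x to its rear (claw side), z up. Ledge 140 (x) x 90 (y) x 5 mm with a 15 mm high front lip; a central web; a rear plate 50 mm wide, 115 tall, its rear face (shoulder) at x 70 mm, with two claws one above the other behind it. Centre of mass near x 15, z 35 mm.
- web_top (a point): top of the arm's upright central web, in the arm's frame x 0, y 0, z 80 mm. The web is 10 mm thick (y -5 to 5 mm), runs x -50 to 66 mm and z 5 to 80 mm: the place to grip from above, and to push down on
- shoulder (a point): lower edge of the arm's shoulder: arm frame x 70, y 0, z 0 mm
- upper_claw (a point): underside of the upper claw's tongue at the shoulder: arm frame x 70, y 0, z 85 mm. Both claws are 8 mm thick (y); tongue 10 mm high; a hook at its end reaches 12 mm below the tongue's underside and leaves 7 mm behind the shoulder for the sheet. Claws end at x 83 mm, the upper one with a round nose to x 86 mm
- lower_claw (a point): underside of the lower claw's tongue at the shoulder: arm frame x 70, y 0, z 20 mm
- free_post: the grey slotted upright without an arm, fixed. Origin on the counter, under the middle of its sheet's front face; x goes into the sheet (away from the front), z up. Sheet 50 mm wide, 5 mm thick, 225 mm tall; flanges back to x 45 mm; foot x -20 to 130 mm, 130 wide, 12 thick. A seated arm has its ledge's underside at z 80 mm.
- upper_slot (a point): middle of the upper slot's lower edge, on the empty upright's front face (z 165 mm). Slots are 15 mm wide and 34 mm high. Claws go straight in with the arm level and about 18 mm above its seated height (6 mm spare either way), shoulder to the sheet, then down. A sprung pin behind this slot resists from 13 to 5 mm above home (about 10 N), then snaps over the nose; weight alone may stop short
- lower_slot (a point): middle of the lower slot's lower edge (z 100 mm); same size, without a pin
- seat (a point): where shoulder comes when seated: on the empty upright's front face, z 80 mm; axes as the upright's
- used_post: a like upright with a like arm already fitted, carrying a blue charge controller; all fixed. Origin on the counter, under the middle of its sheet's front face; x goes into the sheet (away from the front), z up. Sheet 50 mm wide, 5 mm thick, 225 mm tall; flanges back to x 45 mm; foot x -20 to 130 mm, 130 wide, 12 thick. Its arm reaches out to x -140 mm, z 80 to 195 mm, 90 wide.
- meter: a yellow hand multimeter lying flat, 150 x 75 x 34 mm; origin under its middle, x along its length
- cup: a white mug, 76 mm across, 70 mm tall, handle towards its +y; origin under its middle
- driver: a screwdriver lying on the counter, along its x; origin under its middle
- carton: a plain brown carton, 100 (x) x 70 (y) x 60 (z) mm; origin under its middle
Things that resemble listed ones, but are neither listed nor needed, are in the scene too. What is shaped like the bracket but yellow is not meant.

How it is judged (in metres and radians):
At the end, for the whole second after the job is handed in: The arm is seated on the empty upright and at rest: its shoulder point within 3 mm in height, 6 mm sideways, and 6 mm in front to 3 mm behind of the seat point, upright within 5 degrees and square to the sheet within 8 degrees; both claws are then hooked in and snapped home (z of shoulder in the frame of seat between -0.003 and 0.003 m and x of shoulder in the frame of seat between -0.006 and 0.003 m and y of shoulder in the frame of seat between -0.006 and 0.006 m and angle between the z axis of bracket and the z axis of free_post, either way round below 0.09 rad and angle between the x axis of bracket and the x axis of free_post, either way round below 0.14 rad and linear speed of bracket below 0.02 m/s); the robot touches nothing.
It fails at once if the meter is shifted by more than 30 mm (distance of meter from where it was at the start of the episode above 0.03 m).
It fails at once if the cup is shifted by more than 30 mm (distance of cup from where it was at the start of the episode above 0.03 m).
It fails at once if the driver is shifted by more than 30 mm (distance of driver from where it was at the start of the episode above 0.03 m).
It fails at once if the carton is shifted by more than 30 mm (distance of carton from where it was at the start of the episode above 0.03 m).
It also fails if it takes over 45 s, if anything falls off the work surface, if the arm or the gripper's body presses on something with over 40 N, if the wrist force passes 120 N, or if a joint passes its speed limit or range.

## Working session

There is one attempt and no reset: what is moved stays moved. The work goes in short steps, Python scripts to look and compute and a tool call to move; the robot and the scene stay as the last step left them, time stands still between calls to the robot, and variables do not carry over. Pictures are saved under pics/ and viewed, about 8 in all and at most 12, crops included, and the job is handed in when it is done.

Besides the shell and the picture viewer there is one more tool, called after "Call:" as a command line: name --pt "numbers of a row" for each row, then --argument value for the rest. arm_command: Moves the arm, as the interface text tells. Its arguments: {"type":"object","properties":{"translation":{"type":"array","items":{"type":"array","items":{"type":"number"}}},"twist":{"type":"array","items":{"type":"number"}},"grip":{"type":"number"},"force":{"type":"number"}},"required":["translation","twist"]}

```bash
mkdir -p pics
python3 - <<'E'
from cell import telemetry, optics
import cv2, numpy as np
print(telemetry.get_obs())
for n in ("scene","top"):
    c=optics.read_camera(n); cv2.imwrite(f"pics/{n}0.png",c["img"])
    print(n,c["fx"],c["fy"],c["cx"],c["cy"],c["dist"],np.round(c["extrinsics"],4).tolist())
E
```

```text
{'time_s': 0.0, 'qpos': array([-75.85433406,  18.43833894,  -4.01651183,  83.17532698,
         1.29528563,  78.54164701,  -3.26101777]), 'joint_velocities': array([-0.00632225, -0.0290259 , -0.0725841 , -0.11676757,  0.02183312,
       -0.12026759,  0.06253581]), 'effort': array([-1.41976589e-04, -4.91280019e+01, -4.04051598e-01, -3.12529886e+01,
       -6.39930367e-02,  4.35029995e-02,  1.57211844e-04]), 'tool_pos': array([0.14986113, 0.63190943, 0.22146611]), 'tool_rot': array([1.79994184e+02, 1.10046952e-01, 7.66640570e+01]), 'force': array([1.01190341, 0.65773081, 0.17710184]), 'wrist_torque': array([ 0.02909653,  0.02793769, -0.04055999]), 'grip_width': 0.08710581428382443}
scene 452.26592243449807 452.26592243449807 323.3101151914388 196.95733923721528 [-0.00156245  0.          0.          0.          0.        ] [[-0.6313, -0.6753, 0.3813, 1.0539], [0.7755, -0.5466, 0.316, 0.5106], [-0.0049, 0.4952, 0.8688, 1.3754], [0.0, 0.0, 0.0, 1.0]]
top 456.52930689051516 456.52930689051516 330.3754369170869 193.31025597966493 [-0.10104058  0.          0.          0.          0.        ] [[-0.0048, 0.9934, -0.1145, 0.3571], [-0.9999, -0.0062, -0.0121, 0.0429], [-0.0127, 0.1144, 0.9934, 1.3257], [0.0, 0.0, 0.0, 1.0]]
```

View pics/scene0.png

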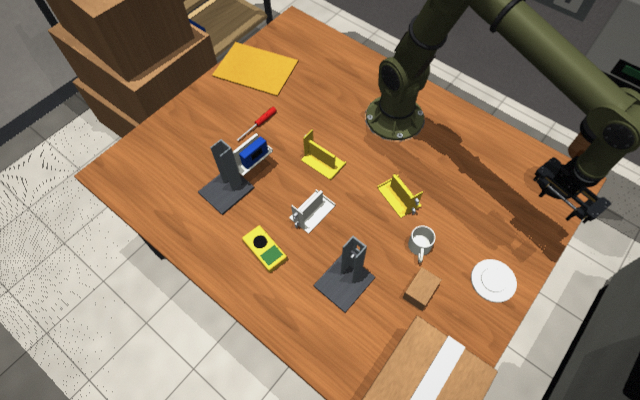

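View pics/top0.png

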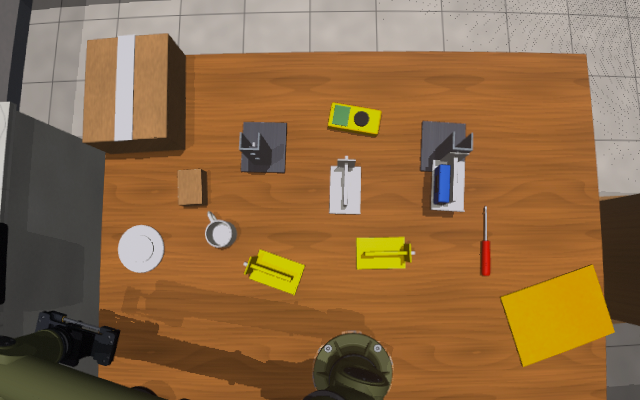

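The scene view shows the white bracket at about (313,210), the empty upright at (348,270), and the used upright with the blue box at (235,170). In the top view the bracket is at (346,188), with its rear towards +x, and the empty upright's foot is at (263,147). I'll zoom in on both.

Run:
```python
import cv2, numpy as np
t=cv2.imread("pics/top0.png"); s=cv2.imread("pics/scene0.png")
a=cv2.resize(t[105:225,225:385],None,fx=5,fy=5,interpolation=cv2.INTER_CUBIC)
cv2.imwrite("pics/topcrop.png",a)
b=cv2.resize(s[180:320,280:400],None,fx=4,fy=4,interpolation=cv2.INTER_CUBIC)
cv2.imwrite("pics/scenecrop.png",b)
```

```text
(no output)
```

View pics/topcrop.png

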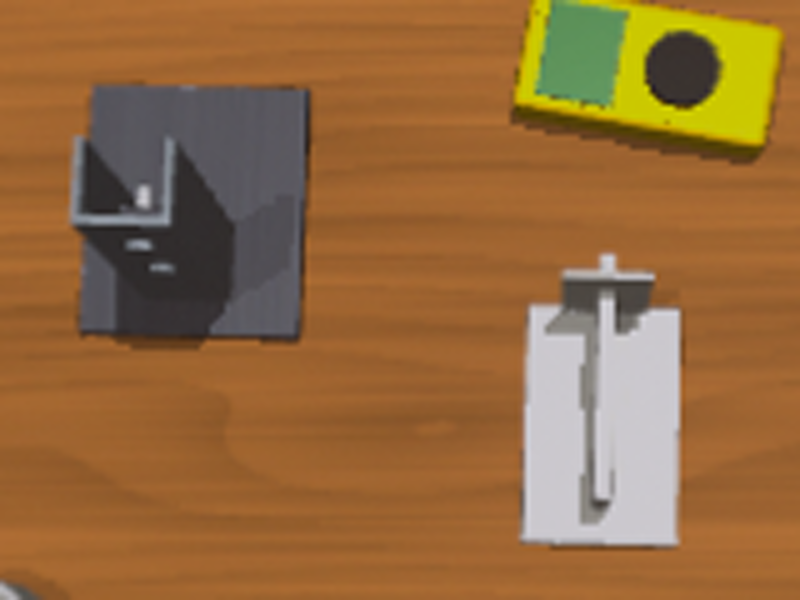

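View pics/scenecrop.png

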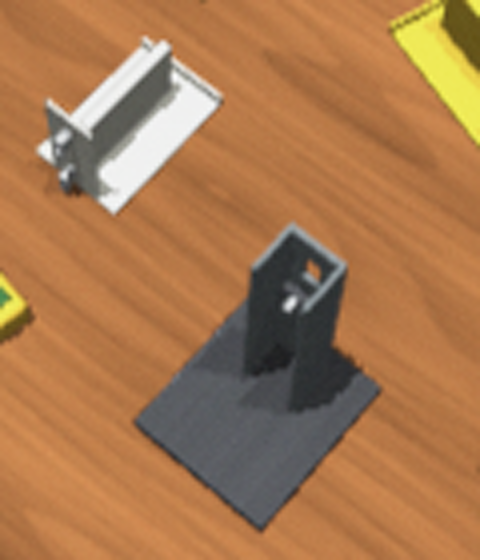

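```bash
cat > h.py <<'E'
import numpy as np, cv2
from cell import telemetry, optics
from scipy.spatial.transform import Rotation as R
def ray(c,px,T):
    K=np.array([[c["fx"],0,c["cx"]],[0,c["fy"],c["cy"]],[0,0,1]])
    n=cv2.undistortPoints(np.array(px,float).reshape(-1,1,2),K,np.array(c["dist"],float)).reshape(-1,2)
    d=np.c_[n[:,0],-n[:,1],-np.ones(len(n))]@T[:3,:3].T
    return T[:3,3],d
def plane(c,px,z,T=None):
    o,d=ray(c,px,c["extrinsics"] if T is None else T)
    return o+d*((np.array(z)-o[2])/d[:,2])[:,None]
def toolT(s):
    T=np.eye(4);T[:3,:3]=R.from_euler("xyz",s["tool_rot"],degrees=True).as_matrix();T[:3,3]=s["tool_pos"];return T
def wrist(name=None):
    s=telemetry.get_obs();c=optics.read_camera("wrist")
    if name: cv2.imwrite("pics/"+name,c["img"])
    return c,toolT(s)@c["hand_eye"],s
E
python3 - <<'E'
from h import *
c=optics.read_camera("top")
f=lambda l:(np.array(l)+.5)/5-.5+[225,105]
np.set_printoptions(precision=4,suppress=True)
print("posttop",plane(c,f([(72,222),(175,222),(80,138),(173,138)]),.225))
print("foot",plane(c,f([(92,87),(310,88),(300,340),(78,333)]),.012))
print("ledge rear",plane(c,f([(527,304),(682,310)]),.005))
print("lip front",plane(c,f([(522,543),(678,545)]),.015))
print("web",plane(c,f([(606,292),(602,500)]),.08))
print("plate",plane(c,f([(562,270),(655,273)]),.115))
s=optics.read_camera("scene")
g=lambda l:(np.array(l)+.5)/4-.5+[280,180]
print("scene posttop",plane(s,g([(292,224),(347,265),(251,268)]),.225))
print("scene foot",plane(s,g([(135,422),(261,529),(381,390)]),.012))
print("scene plate top",plane(s,g([(47,100),(92,137)]),.115))
print("scene web",plane(s,g([(162,44),(90,105)]),.08))
E
```

```text
posttop [[0.5957 0.2818 0.225 ]
 [0.5951 0.2305 0.225 ]
 [0.6383 0.2788 0.225 ]
 [0.6377 0.2322 0.225 ]]
foot [[0.7238 0.318  0.012 ]
 [0.7215 0.1876 0.012 ]
 [0.5702 0.1923 0.012 ]
 [0.5754 0.3231 0.012 ]]
ledge rear [[ 0.5917  0.0597  0.005 ]
 [ 0.5876 -0.0312  0.005 ]]
lip front [[ 0.4506  0.0631  0.015 ]
 [ 0.4489 -0.0266  0.015 ]]
web [[0.5849 0.015  0.08  ]
 [0.4693 0.0182 0.08  ]]
plate [[ 0.5907  0.0394  0.115 ]
 [ 0.5887 -0.0107  0.115 ]]
scene posttop [[0.5938 0.2342 0.225 ]
 [0.5946 0.2825 0.225 ]
 [0.638  0.2325 0.225 ]]
scene foot [[0.7208 0.1907 0.012 ]
 [0.7252 0.3186 0.012 ]
 [0.5786 0.3245 0.012 ]]
scene plate top [[ 0.5862 -0.009   0.115 ]
 [ 0.589   0.0403  0.115 ]]
scene web [[0.4731 0.0159 0.08  ]
 [0.5547 0.0069 0.08  ]]
```

Both views agree to about 2–3 mm:
- **Upright:** seat at about (0.594, 0.257), yaw about -2°.
- **Bracket:** origin at about (0.5195, 0.016), yaw about -1.7°.

Next I'll move above the bracket.

Call:
arm_command --pt "0 0 -1.5" --pt "0 0 -1.5" --pt "-5.2 3.2 0" --pt "-5.2 3.2 0" --pt "-5.2 3.2 0" --pt "-5.2 3.2 0" --pt "-5.2 3.2 0" --pt "-5.2 3.2 0" --pt "-5.2 3.2 0" --pt "-5.2 3.2 0" --twist '[-5.8,-5.8,0,0,0,0,0,0,0,0]' --grip 100 --force 60

```text
time_s: 1.45
tool_pos: [0.3993, 0.2036, 0.2504]
tool_rot: [-179.9, 0.1, 89.2]
force: [1.1, 0.5, 0.3]
grip_width: 0.0869
```

Call:
arm_command --pt "-4.8 3.4 0" --pt "-4.8 3.4 0" --pt "-4.8 3.4 0" --pt "-4.4 3.0 0" --pt "0 0 0" --pt "0 0 0" --twist '[0.9,0,0,0,0,0]'

```text
time_s: 2.2
tool_pos: [0.5301, 0.0004, 0.251]
tool_rot: [179.9, 0.0, 87.8]
force: [-0.5, 0.9, 0.2]
grip_width: 0.0873
```

Run:
```python
from h import *
c,T,s=wrist("w1.png"); print(s["tool_pos"],s["tool_rot"],s["qpos"]); print(np.round(c["hand_eye"],4).tolist(),c["fx"],c["cx"],c["cy"],c["dist"])
```

```text
[5.30138017e-01 4.16540178e-04 2.50959567e-01] [1.79909960e+02 4.12351837e-02 8.78154598e+01] [-35.78380041   2.49605387  34.12881163  98.88696211  -1.37841149
  78.96248391  86.39710552]
[[1.0, -0.0006, 0.0007, 0.0003], [-0.0004, -0.9637, -0.267, -0.0724], [0.0009, 0.267, -0.9637, -0.1618], [0.0, 0.0, 0.0, 1.0]] 286.1753766548189 318.1436554315821 197.8716993969041 [-0.05253814  0.          0.          0.          0.        ]
```

View pics/w1.png

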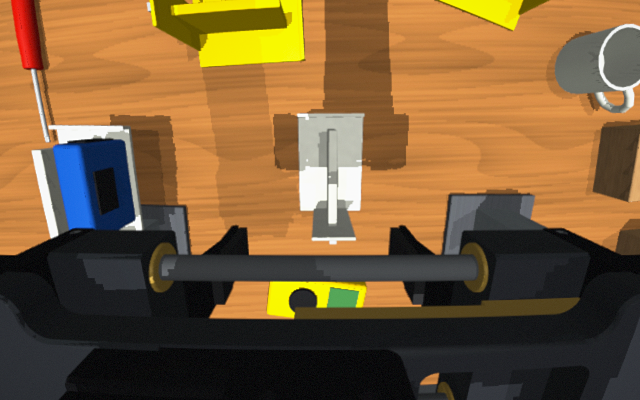

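The wrist view shows the bracket's web along column 332, from row 129 at the front to row 226 at the rear. The plate's top edge is at row 240. The camera sits on the bracket's front side, away from the upright.

Run:
```python
from h import *
s=telemetry.get_obs(); c=optics.read_camera("wrist"); T=toolT(s)@c["hand_eye"]
g=cv2.cvtColor(c["img"],cv2.COLOR_BGR2HSV)
for r in (140,160,180,200): print(r,c["img"][r,294:370:1].min(1).tolist())
np.set_printoptions(precision=4,suppress=True)
print("web",plane(c,[(332.5,129),(333,215)],.08,T)); print("plate",plane(c,[(311,241),(356,242)],.115,T)); print("lip",plane(c,[(299,115),(363.5,115)],.015,T))
```

```text
140 [40, 34, 37, 37, 86, 149, 180, 181, 179, 180, 180, 181, 182, 182, 180, 180, 181, 182, 181, 179, 177, 179, 177, 178, 176, 164, 139, 137, 139, 138, 137, 136, 133, 110, 91, 139, 179, 178, 179, 178, 178, 180, 176, 163, 159, 176, 178, 180, 180, 182, 182, 182, 180, 180, 181, 180, 181, 181, 181, 181, 179, 181, 180, 181, 180, 182, 183, 183, 140, 62, 41, 44, 43, 44, 46, 46]
160 [40, 46, 39, 40, 57, 124, 179, 179, 176, 176, 177, 182, 225, 253, 253, 241, 187, 178, 180, 179, 178, 179, 179, 179, 166, 141, 138, 138, 138, 140, 140, 138, 135, 110, 93, 139, 177, 177, 175, 176, 176, 177, 178, 179, 181, 183, 183, 182, 178, 180, 183, 183, 182, 183, 184, 183, 182, 179, 181, 177, 176, 179, 210, 235, 237, 236, 237, 207, 118, 59, 56, 52, 41, 44, 40, 49]
180 [63, 65, 65, 65, 73, 159, 240, 249, 248, 247, 247, 247, 246, 245, 246, 246, 246, 246, 246, 246, 247, 246, 246, 246, 245, 246, 246, 246, 247, 247, 247, 249, 238, 162, 100, 117, 135, 136, 134, 134, 137, 135, 129, 134, 203, 246, 245, 244, 244, 244, 244, 245, 247, 250, 250, 250, 250, 249, 249, 250, 250, 249, 250, 250, 250, 250, 246, 187, 84, 69, 73, 74, 71, 72, 72, 72]
200 [61, 62, 61, 60, 59, 87, 203, 251, 250, 250, 250, 250, 250, 250, 250, 249, 250, 250, 250, 250, 248, 246, 246, 247, 247, 238, 209, 204, 204, 204, 204, 203, 182, 129, 135, 220, 248, 246, 245, 245, 244, 246, 228, 141, 136, 138, 137, 138, 137, 141, 171, 216, 227, 226, 227, 227, 226, 225, 225, 239, 250, 250, 250, 250, 250, 251, 233, 88, 58, 65, 67, 65, 67, 65, 65, 68]
web [[0.4698 0.0186 0.08  ]
 [0.5727 0.0167 0.08  ]]
plate [[ 0.5907 -0.0103  0.115 ]
 [ 0.5938  0.0405  0.115 ]]
lip [[ 0.4521 -0.0229  0.015 ]
 [ 0.4552  0.0636  0.015 ]]
```

Call:
arm_command --pt "1.6 0.2 3.0" --pt "0 0 5" --pt "0 0 5" --pt "0 0 4" --pt "0 0 0" --twist '[-0.5,0,0,0,0]'

```text
time_s: 2.92
tool_pos: [0.5322, 0.0268, 0.0784]
tool_rot: [179.7, -0.3, 89.2]
force: [-0.5, 0.6, 0.4]
grip_width: 0.0868
```

Call:
arm_command --pt "-1.0 0 0" --pt "0 0 0" --pt "0 0 1.4" --twist '[0.9,0,0]'

```text
time_s: 3.3
tool_pos: [0.5363, 0.0179, 0.0696]
tool_rot: [179.2, -0.5, 88.4]
force: [0.3, -0.3, 0.6]
grip_width: 0.0867
```

Call:
arm_command --pt "0 0 0" --pt "0 0 0" --twist '[0,0]'

```text
time_s: 3.55
tool_pos: [0.5361, 0.0179, 0.0693]
tool_rot: [179.2, -0.5, 88.4]
force: [0.7, -0.4, 0.3]
grip_width: 0.0877
```

Call:
arm_command --pt "-0.1 -0.3 1.0" --pt "0 0 0.9" --pt "0 0 0" --twist '[0,0,0]'

```text
time_s: 3.92
tool_pos: [0.5328, 0.0172, 0.0487]
tool_rot: [179.2, -0.5, 88.4]
force: [-0.1, -0.1, 0.4]
grip_width: 0.0867
```

Call:
arm_command --pt "0 0 0" --pt "0 0 0" --pt "0 0 0" --pt "0 0 0" --pt "0 0 0" --pt "0 0 0" --pt "0 0 0" --pt "0 0 0" --twist '[0,0,0,0,0,0,0,0]' --grip 0 --force 60

```text
time_s: 4.92
tool_pos: [0.5334, 0.0172, 0.0492]
tool_rot: [179.2, -0.5, 88.4]
force: [-0.8, -0.1, -0.1]
grip_width: 0.015
```

Call:
arm_command --pt "0 0 0" --pt "0 0 0" --pt "0 0 0" --pt "0 0 0" --twist '[0,0,0,0]'

```text
time_s: 5.42
tool_pos: [0.5334, 0.017, 0.0494]
tool_rot: [179.2, -0.5, 88.4]
force: [-0.3, 0.1, 1.3]
grip_width: 0.01
```

Call:
arm_command --pt "0 0 -1.5" --pt "0 -0.5 -2.5" --pt "0 -1.5 -2.5" --pt "0 -1.5 -2.5" --pt "0 -0.5 -1.0" --pt "0 0 0" --pt "0 0 0" --twist '[0,0,0,0,0,0,0]'

```text
time_s: 6.3
tool_pos: [0.4892, 0.0169, 0.1519]
tool_rot: [179.4, -0.4, 88.3]
force: [-0.2, -1.0, -3.4]
grip_width: 0.0097
```

Call:
arm_command --pt "2.5 -0.1 0" --pt "4 -0.1 0" --pt "4 -0.1 0" --pt "4 -0.1 0" --pt "4 -0.1 0" --pt "3 -0.1 0" --pt "1.5 -0.1 0" --pt "0 0 0" --pt "0 0 0" --twist '[0,0,0,0,0,0,0,0,0]'

```text
time_s: 7.42
tool_pos: [0.4888, 0.2488, 0.1424]
tool_rot: [-180.0, 0.3, 88.0]
force: [0.2, -0.5, -2.6]
grip_width: 0.0095
```

Call:
arm_command --pt "1.1 0 -0.6" --pt "0 0 0" --pt "0 0 0" --twist '[0,0,0]'

```text
time_s: 7.8
tool_pos: [0.4902, 0.2579, 0.1493]
tool_rot: [180.0, 0.3, 87.7]
force: [0.1, -0.9, -4.4]
grip_width: 0.0094
```

Run:
```python
from h import *
c=optics.read_camera("top");s=optics.read_camera("scene");print(telemetry.get_obs()["tool_pos"],telemetry.get_obs()["tool_rot"])
w=optics.read_camera("wrist")
for n,k in(("t2",c),("s2",s),("w2",w)): cv2.imwrite(f"pics/{n}.png",k["img"])
a=cv2.resize(c["img"][110:210,215:315],None,fx=4,fy=4,interpolation=cv2.INTER_CUBIC)
b=cv2.resize(s["img"][190:290,310:410],None,fx=4,fy=4,interpolation=cv2.INTER_CUBIC)
cv2.imwrite("pics/c2.png",np.hstack([a,b]))
cv2.imwrite("pics/w2c.png",cv2.resize(w["img"][100:300,220:440],None,fx=3.5,fy=3,interpolation=cv2.INTER_CUBIC))
```

```text
[0.49012164 0.25816108 0.1492925 ] [179.98299249   0.27900815  87.74482517]
```

View pics/c2.png

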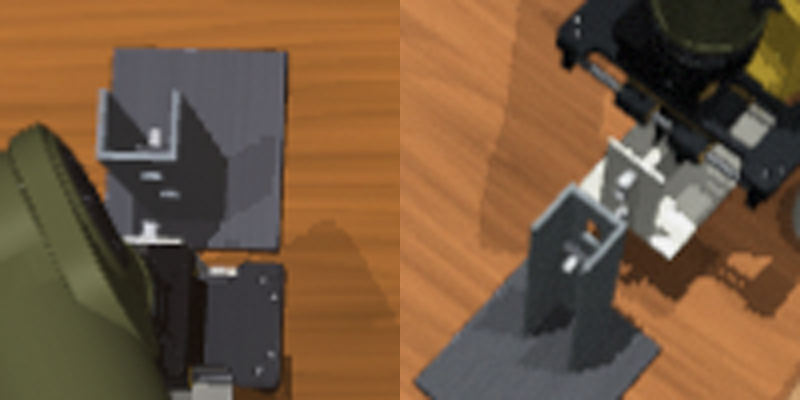

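View pics/w2.png

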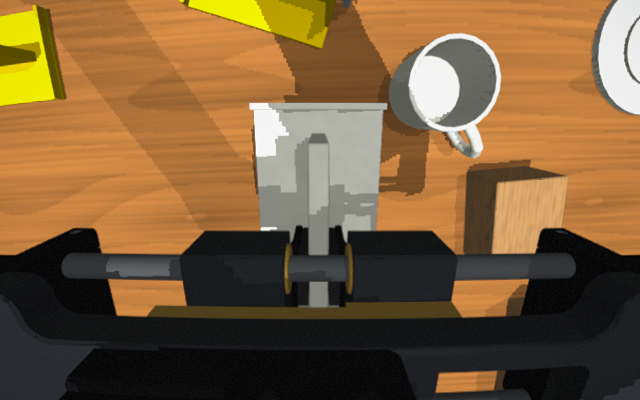

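The combined crop shows the claw facing the sheet:
- **Top view:** claw at crop (150,230), plate edge at row 241, post top front edge from (98,158) to (181,158).
- **Scene view:** plate top from (210,140) to (263,182), post front top from (175,184) to (226,225).
- **Wrist view:** the arm is level in the grip.

Next I'll compute the offset from these.

Run:
```python
from h import *
np.set_printoptions(precision=4,suppress=True)
c=optics.read_camera("top");s=optics.read_camera("scene");w=optics.read_camera("wrist")
f=lambda l,o:(np.array(l)+.5)/4-.5+o
o1=[215,110];o2=[310,190]
# auto: bright pixels of claw (top crop)
g=cv2.resize(c["img"][110:210,215:315],None,fx=4,fy=4,interpolation=cv2.INTER_CUBIC).min(2)
for r in (226,230,234): print(r,[(i,int(g[r,i])) for i in range(130,172,3)])
print("claw",plane(c,f([(150.5,222),(150.5,236)],o1),.195))
print("plate right end",plane(c,f([(184,240)],o1),.2145))
print("post",plane(c,f([(98,158),(181,158)],o1),.225))
print("sc plate",plane(s,f([(210,140),(263,182)],o2),.2145))
print("sc post",plane(s,f([(175,184),(226,225)],o2),.225))
T=toolT(telemetry.get_obs())@w["hand_eye"]
print("lip/web",plane(w,[(250,106),(386,106)],.1145,T),plane(w,[(318.5,144),(318.5,220)],.1795,T))
```

```text
226 [(130, 88), (133, 65), (136, 45), (139, 72), (142, 140), (145, 199), (148, 222), (151, 211), (154, 173), (157, 112), (160, 69), (163, 51), (166, 51), (169, 50)]
230 [(130, 89), (133, 67), (136, 47), (139, 71), (142, 135), (145, 193), (148, 216), (151, 203), (154, 160), (157, 92), (160, 56), (163, 48), (166, 51), (169, 51)]
234 [(130, 110), (133, 94), (136, 72), (139, 87), (142, 141), (145, 192), (148, 214), (151, 190), (154, 139), (157, 94), (160, 66), (163, 56), (166, 56), (169, 57)]
claw [[0.5603 0.2537 0.195 ]
 [0.5513 0.2535 0.195 ]]
plate right end [[0.5453 0.2289 0.2145]]
post [[0.5954 0.2815 0.225 ]
 [0.5948 0.2298 0.225 ]]
sc plate [[0.5451 0.2319 0.2145]
 [0.548  0.2805 0.2145]]
sc post [[0.5924 0.2358 0.225 ]
 [0.595  0.2819 0.225 ]]
lip/web [[0.4074 0.2165 0.1145]
 [0.4109 0.3061 0.1145]] [[0.4286 0.2613 0.1795]
 [0.4651 0.2599 0.1795]]
```

Call:
arm_command --pt "0.35 0 0.15" --pt "0 0 0" --pt "0 1.0 0" --pt "0 1.0 0" --pt "0 0.8 0" --pt "0 0.4 0" --pt "0 0 0" --pt "0 0 0" --twist '[0,0,0,0,0,0,0,0]'

```text
time_s: 9.1
tool_pos: [0.5249, 0.2604, 0.147]
tool_rot: [-180.0, 0.3, 87.7]
force: [0.5, -0.7, -3.6]
grip_width: 0.0095
```

Call:
arm_command --pt "0 0.5 0" --pt "0 0.4 0" --pt "0 0 0" --pt "0 0 0" --twist '[0,0,0,0]'

```text
time_s: 9.6
tool_pos: [0.5341, 0.2603, 0.1471]
tool_rot: [-180.0, 0.3, 87.8]
force: [-0.2, -0.3, -3.2]
grip_width: 0.0098
```

Call:
arm_command --pt "0 0.3 0" --pt "0 0.2 0" --pt "0 0 0" --pt "0 0 0" --twist '[0,0,0,0]'

```text
time_s: 10.1
tool_pos: [0.536, 0.2605, 0.1467]
tool_rot: [-179.6, 0.4, 87.9]
force: [-2.2, 0.9, -2.7]
grip_width: 0.0099
```

Call:
arm_command --pt "0 0.2 0" --pt "0 0.1 0.3" --pt "0 0.1 0.3" --pt "0 0 0" --twist '[0,0,0,0]'

```text
time_s: 10.6
tool_pos: [0.5364, 0.2614, 0.1424]
tool_rot: [-179.2, 0.3, 88.0]
force: [-4.6, -0.9, -0.0]
grip_width: 0.0094
```

Call:
arm_command --pt "0 0.0 0.3" --pt "0 0 0.3" --pt "0 0 0" --twist '[0,0,0]'

```text
time_s: 10.98
tool_pos: [0.536, 0.2615, 0.1415]
tool_rot: [-179.1, 0.2, 87.9]
force: [-3.2, -0.9, -1.7]
grip_width: 0.0093
```

Call:
arm_command --pt "0 0.1 0.6" --pt "0 0.1 0.8" --pt "0 0 0.8" --pt "0 0 0" --twist '[0,0,0,0]'

```text
time_s: 11.48
tool_pos: [0.5363, 0.2629, 0.1286]
tool_rot: [-178.9, -0.0, 88.0]
force: [-1.5, 0.8, -4.5]
grip_width: 0.0099
```

Call:
arm_command --pt "0 0 0.5" --pt "0 0 0.5" --pt "0 0 0" --twist '[0,0,0]'

```text
time_s: 11.85
tool_pos: [0.5363, 0.2632, 0.1285]
tool_rot: [-178.9, -0.3, 88.0]
force: [-1.0, 0.8, -4.3]
grip_width: 0.0097
```

Run:
```python
from h import *
c=optics.read_camera("top");s=optics.read_camera("scene");w=optics.read_camera("wrist")
cv2.imwrite("pics/w3.png",w["img"])
a=cv2.resize(c["img"][110:210,215:315],None,fx=4,fy=4,interpolation=cv2.INTER_CUBIC)
b=cv2.resize(s["img"][190:290,310:410],None,fx=4,fy=4,interpolation=cv2.INTER_CUBIC)
cv2.imwrite("pics/c3.png",np.hstack([a,b]))
```

```text
(no output)
```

View pics/c3.png

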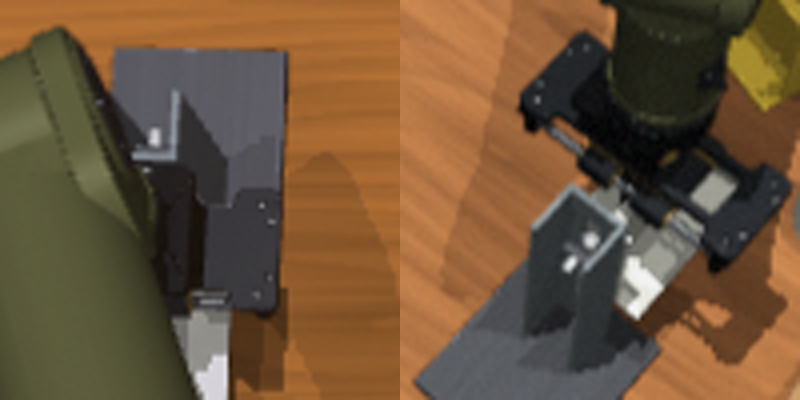

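The crop shows the claws through the sheet, with a claw nose at about (590,240) beside the pin at (570,262). The TCP stopped at z = 0.1285, which puts the ledge at about 0.079, near home. I'll press without a trailing hold row to read the load.

Call:
arm_command --pt "0 0 1.0" --pt "0 0 1.5" --twist '[0,0]'

```text
time_s: 12.25
tool_pos: [0.5368, 0.2641, 0.1254]
tool_rot: [-178.8, -0.7, 87.9]
force: [-29.6, -17.0, 86.1]
grip_width: 0.0094
```

An 86 N push met a hard stop. I'll relax, release and lift clear.

Call:
arm_command --pt "0 0 -0.2" --pt "0 0 0" --pt "0 0 0" --pt "0 0 0" --pt "0 0 0" --pt "0 0 0" --pt "0 0 0" --pt "0 0 0" --twist '[0,0,0,0,0,0,0,0]' --grip 60

```text
time_s: 13.25
tool_pos: [0.5397, 0.2643, 0.127]
tool_rot: [-179.1, -0.7, 87.9]
force: [0.2, -0.0, -0.1]
grip_width: 0.0521
```

Call:
arm_command --pt "0 -0.3 -1.5" --pt "0 -0.3 -2.5" --pt "0 -0.5 -3" --pt "0 -1 -4" --pt "-1 -3 -3" --pt "-2 -4 -2" --pt "-3 -4 0" --pt "-3 -3 0" --pt "0 0 0" --twist '[0,0,0,0,0,0,0,0,0]'

```text
time_s: 14.38
tool_pos: [0.3739, 0.1757, 0.3034]
tool_rot: [-179.7, -1.3, 87.9]
force: [0.6, 0.4, 0.7]
grip_width: 0.0523
```

Run:
```python
from h import *
c=optics.read_camera("top");s=optics.read_camera("scene");w,T,o=wrist("w4.png");print(o["tool_pos"],o["force"])
a=cv2.resize(c["img"][110:210,215:315],None,fx=4,fy=4,interpolation=cv2.INTER_CUBIC)
b=cv2.resize(s["img"][190:290,310:410],None,fx=4,fy=4,interpolation=cv2.INTER_CUBIC)
cv2.imwrite("pics/c4.png",np.hstack([a,b]))
```

```text
[0.37522623 0.17746977 0.30289728] [-0.02690906 -0.35467427  0.46147191]
```

View pics/c4.png

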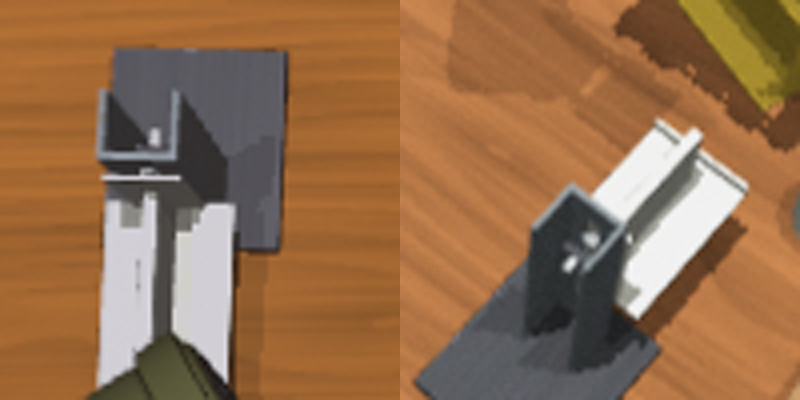

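The arm hangs on the upright. I'll move the robot aside and triangulate the arm's height.

Call:
arm_command --pt "-4 1 0" --pt "-5 1 0" --pt "-5 1 0" --pt "-5 1 0" --pt "-4 1 0" --pt "0 0 0" --twist '[0,0,0,0,0,0]'

```text
time_s: 15.28
tool_pos: [0.4239, -0.0584, 0.2977]
tool_rot: [-179.7, -0.7, 88.1]
force: [0.5, 0.2, 0.3]
grip_width: 0.052
```

Run:
```python
from h import *
c=optics.read_camera("top");s=optics.read_camera("scene")
cv2.imwrite("pics/t5.png",c["img"]);cv2.imwrite("pics/s5.png",s["img"])
a=cv2.resize(c["img"][120:220,215:295],None,fx=5,fy=5,interpolation=cv2.INTER_CUBIC)
b=cv2.resize(s["img"][200:300,330:410],None,fx=5,fy=5,interpolation=cv2.INTER_CUBIC)
cv2.imwrite("pics/c5.png",np.hstack([a,b]))
```

```text
(no output)
```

View pics/c5.png

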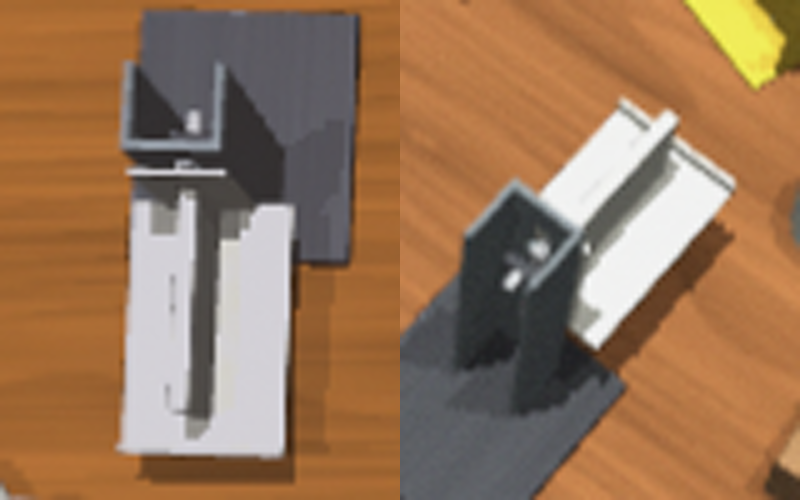

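The top view shows lip corners at (117,452) and (283,457) and plate edge at row 172. The scene view shows lip corners at (335,187) and (222,100).

Run:
```python
from h import *
np.set_printoptions(precision=4,suppress=True)
c=optics.read_camera("top");s=optics.read_camera("scene")
f=lambda l,o:(np.array(l)+.5)/5-.5+o
t=f([(117,452),(283,457),(133,202),(122,148)],[215,120]);q=f([(335,187),(222,100),(197,348),(180,228)],[330,200])
o1,d1=ray(c,t,c["extrinsics"]);o2,d2=ray(s,q,s["extrinsics"])
for a,b,n,e in zip(d1,d2,("lip+y","lip-y","rear+y","posttop+y"),(.095,.095,.083,.225)):
    k=np.linalg.lstsq(np.c_[a,-b],o2-o1,rcond=None)[0]
    p,r=o1+k[0]*a,o2+k[1]*b; print(n,(p+r)/2,"gap",np.linalg.norm(p-r),"expect z",e)
print("plate z.195",plane(c,f([(127,171),(226,172)],[215,120]),.195), "post .225",plane(c,f([(122,149),(222,149)],[215,120]),.225))
```

```text
lip+y [0.4557 0.3108 0.087 ] gap 0.000953992528884395 expect z 0.095
lip-y [0.452  0.2199 0.0882] gap 0.0008590062711785006 expect z 0.095
rear+y [0.5948 0.3058 0.0842] gap 0.0004974982890207676 expect z 0.083
posttop+y [0.595  0.2807 0.2277] gap 0.0013333892671556935 expect z 0.225
plate z.195 [[0.5898 0.2855 0.195 ]
 [0.5887 0.2349 0.195 ]] post .225 [[0.5947 0.2818 0.225 ]
 [0.5941 0.232  0.225 ]]
```

Results:
- **Rear height:** about 0.084, as expected when seated.
- **Centring:** y is within about 3 mm.
- **Front lip:** the reading is ambiguous. Different edges are visible in the two views, and play in the hooks allows some sag.

To verify by touch and make sure it has snapped, I'll press the web top with closed fingers.

Call:
arm_command --pt "4.5 1.2 0" --pt "4.8 1.6 0" --pt "4.8 1.6 0" --pt "4.8 1.6 0" --pt "4.8 1.6 0" --pt "4.8 1.6 0" --pt "4 1.6 0" --pt "2 1 0" --pt "0 0 0" --twist '[0,0,0,0,0,0,0,0,0]' --grip 0

```text
time_s: 16.6
tool_pos: [0.5451, 0.3162, 0.2977]
tool_rot: [-179.3, -0.8, 90.0]
force: [0.3, -0.2, -0.5]
grip_width: 0.0006
```

Call:
arm_command --pt "-3.0 0 0" --pt "-2.3 -0.2 0" --pt "0 0 4" --pt "0 0 4" --pt "0 0 2.5" --pt "0 0 0" --pt "0 0 0" --twist '[1,1,0,0,0,0,0]'

```text
time_s: 17.48
tool_pos: [0.5384, 0.2597, 0.1921]
tool_rot: [-179.4, -1.0, 87.8]
force: [0.1, 0.0, -0.3]
grip_width: 0.0005
```

Call:
arm_command --pt "0.2 0.2 1.0" --pt "0 0 1.0" --pt "0 0 0.6" --pt "0 0 0" --twist '[0,0,0,0]'

```text
time_s: 17.98
tool_pos: [0.5416, 0.2628, 0.167]
tool_rot: [-179.6, -1.1, 87.8]
force: [0.1, 0.2, 0.9]
grip_width: 0.0004
```

Call:
arm_command --pt "0 0 0.4" --pt "0 0 0.4" --twist '[0,0]'

```text
time_s: 18.23
tool_pos: [0.5418, 0.2632, 0.1591]
tool_rot: [-179.6, -1.2, 87.8]
force: [-1.8, -0.5, 9.1]
grip_width: 0.0004
```

Call:
arm_command --pt "0 0 0.5" --pt "0 0 0.5" --twist '[0,0]'

```text
time_s: 18.48
tool_pos: [0.5419, 0.2637, 0.1588]
tool_rot: [-179.6, -1.4, 87.8]
force: [-11.6, -5.2, 26.8]
grip_width: 0.0004
```

It hits a hard stop at web top z = 0.159 (0.160 expected when home) under 27 N. I'll retreat and hand in.

Call:
arm_command --pt "0 0 -1" --pt "0 -0.5 -3" --pt "0 -1 -4" --pt "0 -2 -4" --pt "0 -2 -2" --pt "0 0 0" --pt "0 0 0" --twist '[0,0,0,0,0,0,0]'

```text
time_s: 19.35
tool_pos: [0.4875, 0.2621, 0.3037]
tool_rot: [-179.7, -1.5, 87.7]
force: [1.0, -0.2, -0.3]
grip_width: 0.0003
```

Run:
```python
from h import *
from cell import env
o=telemetry.get_obs();print(o["tool_pos"],o["force"],o["time_s"])
for n,p in(("top","t5"),("scene","s5")):
    im=optics.read_camera(n)["img"]; a=cv2.imread(f"pics/{p}.png")
    sl=np.s_[120:220,215:262] if n=="top" else np.s_[235:300,330:400]
    print(n,"mean diff",cv2.absdiff(im[sl],a[sl]).mean())
print(env.sign_off())
```

```text
[0.48752273 0.26207058 0.30366981] [ 1.0221529  -0.18387322 -0.26377337] 19.35
top mean diff 46.1063829787234
scene mean diff 7.201904761904762
the job is handed in; nothing more can be done
None
```

The loose arm is on the empty upright, and every check but one says it is snapped home. I released it, pulled the gripper clear and handed in at about 19.4 s. No verdict was reported.

**How it went:** I gripped the arm by its web, fed both claws into the slots about 18 mm above seated height, and pressed down to a hard stop. That push reached 86 N at the wrist, under the 120 N limit but harder than I intended.

**Checks that agree:**
- **Touch test:** after letting go, I pressed the web top with closed fingers. It stopped hard at z = 0.159 m under 27 N; 0.160 m is expected when home.
- **Rear height:** triangulation put the ledge's rear corner at z = 0.084 m, against 0.080–0.085 m expected.
- **Sideways:** the arm looks about 3 mm off centre, within the 6 mm allowed.

**Checks that disagree or tell nothing:**
- **Front lip:** triangulation read it about 7 mm low. That may be a slight forward sag of up to about 3° (the limit is about 5°), but the two cameras may also have seen different edges, so I couldn't settle it.
- **Plate top:** one view put it about 5 mm in front of the sheet, which also fits a slight lean.
- **Final picture comparison:** it was inconclusive because the robot was in view.

I saw nothing touch the meter, cup, screwdriver or carton, but I did not measure their positions at the end.

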